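# Re-clamp a horn flange so its test face looks at the microphone

### The arm

A 6-joint arm with a two-finger parallel gripper is mounted at the origin on the work surface. World frame = base frame: x ahead of the robot, y to its left, z up, the work surface at z = 0. Lengths are in mm, angles in rad, forces in N, time in s.
With the tool pointing down it reaches from about 325 to 850 mm from the base axis. Payload 4.4 kg.
Tool frame: the origin (TCP) lies between the finger pads; the fingertips stand 8 mm ahead of it and the grasp point (between the pads) lies 11 mm behind it; y points along the fingers, x is the direction in which the jaws open and shut, and the axes are right-handed (so a half turn about y gives the same grasp; the last joint's range is limited). The gripper opens to 94 mm and grips with 3 to 60 N. Pads are 16 mm wide; open, the fingers measure 119 mm over their backs; the gripper's body (75 mm by 177 mm) begins 78 mm behind the grasp point.
Start: joints at [-1.421, 0.207, 1.542, -0, 1.393, -0.15], TCP at [169.802, -549.358, 192.847] pointing down, gripper open.
Joint ranges: [-2.73, 2.73], [-0.86, 2.22], [0.23, 2.46], [-1.11, 4.25], [0.08, 2.63], [-2.82, 2.82]. Speed limits (rad/s): [2.79, 2.79, 3.14, 3.14, 3.14, 3.14].

### API

Orientations are given as [roll, pitch, yaw] about the fixed x, y, z axes, in that order (R = Rz(yaw) Ry(pitch) Rx(roll)).
In Python, from workcell import robot, claw, solve_ik, camera, readout gives the robot as it stands. Calls block until the motion is done:
- robot.movep(position, orientation): joint-space move of the TCP to a pose.
- robot.movel(position, rotation=None, rate=150): straight line of the TCP; rotation=None keeps the orientation; rate is the mean speed in mm/s.
- robot.set_joints(angles): joint-space move.
- claw.move_gripper(opening, effort=None): opening from 0.0 (shut) to 1.0 (fully open); effort is the grip in N (None keeps the last); returns when the fingers have stopped.
- robot.pause(seconds).
- solve_ik(position, orientation): joint angles nearest the present ones, or None.
- camera(name): name is "scene" or "top" or "wrist"; returns a dict with "frame" (420x560x3 uint8, blue, green, red), "fx", "fy", "cx", "cy" (pixels), "xyz" and "attitude" of the camera in the world. Camera axes: x right, y down, z forward; pixel columns grow to the right and rows downward; lengths in mm; the calibration is good to about 2 mm. A picture is of the moment at which its call begins. There is no depth.
A pose or a line that the arm cannot do raises robot.MotionError and nothing moves.
- robot.hand_in(): hands the job in, once; it reports no verdict.
Readings, each from a call of its own:
- readout.read_time(): time.
- readout.read_qpos(): joint angles.
- readout.read_qd(): joint speeds.
- readout.read_effort(): joint torques, N m.
- readout.read_tool_pos(): TCP position.
- readout.read_eef_rot(): TCP orientation.
- readout.read_ft_force(): force on the tool from outside, world axes, zero at the start.
- readout.read_wrist_torque(): the same for the moment, N m.
- readout.read_opening(): opening from 0.0 (shut) to 1.0 (fully open).
Only numpy, scipy, OpenCV 4.12 (cv2) and the standard library are available. Lean on these libraries where they do the work, as an engineer would, in place of code of your own. Each camera call takes 0.05 s, during which the arm holds its last target.

### The job

The horn flange sits in the slide-jaw fixture with its yellow test face hidden against the fixed jaw. Open the sliding jaw, turn the flange a quarter turn so that the test face looks squarely at the green-capped microphone, set it down flat and roughly centred on the rail between the jaws without dropping it, and slide the jaw up snug so the flange is clamped by its two narrow ends against the fixed jaw. Leave the phase plug, basket and gasket where they are.

Things in the scene. Friction and masses are not known exactly. Their poses are not given: they have to be found in the camera images.
- fixture: Fixture bolted down: aluminium rail, x +-55 mm, y -95 to +195 mm, 15 mm thick, origin at table height; the flange stands on the rail's top, z = 15 mm. Steel fixed jaw 90 mm wide (x), 40 mm high (top at z = 55 mm), clamping face at y = -45 mm looking to +y. The sliding jaw moves along y, beyond the flange. The fixture's +x and -x sides are open.
- jaw (a joint): Sliding jaw, m: clamping face at fixture y = 5 mm + value (jaw gap = 50 mm + value); 0 to 0.075, grows as it opens (to +y). Stays where left; about 4 N to slide. Jaw plate 90 mm wide, 18 mm thick, top at z = 55 mm; behind it a red carriage, top at z = 45 mm, to 82 mm behind the clamping face.
- jaw_grip (a point): Grip point on the upright orange fin of the sliding jaw: 60 mm behind (+y of) the jaw's clamping face, z = 87 mm. The fin is 16 mm thick along fixture y, 40 mm wide along x, and rises freely from z = 45 to 105 mm. Axes as the fixture's.
- flange: Black plastic horn flange, 0.25 to 0.5 kg: block 60 (x) x 90 (y) x 50 mm high, with a 44 x 44 mm square neck on top (z 50 to 95 mm) to grip. Origin: centre of underside, z up. Its +x side, 90 mm wide, is the yellow test face with two flush brass contacts and a yellow stripe on the block's top edge. It starts against the fixed jaw (flange x to fixture -y). Narrow ends: +y, -y.
- test_face (a point): Centre of the yellow test face, 30 mm from the flange's axis along its +x, 25 mm above its underside; axes as the flange's.
- mic: Measuring microphone on a pillar, fixed: round dark foot 60 mm in diameter, thin steel post, green cap, 96 mm high. Origin at the foot's centre on the table. It stands about 120 mm from the fixture's origin, on its +x or on its -x side; its yaw means nothing.
- plug: Brass phase plug, loose, a pointed cone 60 mm in diameter and 64 mm high, standing on the table on the side of the fixture opposite the microphone. Origin at its underside centre. Bystander.
- basket: Blue woofer basket, loose, lying face down: rim 160 mm in diameter, 72 mm high with its dark magnet on top. Origin at the underside centre. Bystander.
- gasket: Grey rubber gasket ring, loose, 120 mm outer and 88 mm inner diameter, 6 mm thick, flat on the table. Origin at the underside centre. Bystander.
Not all that is in view belongs to the job. Of the things that look like the flange, the middle-sized one is meant.

How it is judged:
By the outcome, as a careful person would: the job done as asked, in the order asked, and still so for the second after the job is handed in, with the robot touching nothing.
It also fails if it takes over 59 s, if anything falls off the work surface, if the arm or the gripper's body presses on something with over 40 N, if the wrist force passes 120 N, or if a joint passes its speed limit or range.

## Working session

There is one attempt and no reset: what is moved stays moved. The work goes in short steps, each a Python script; the robot and the scene stay as the last script left them, time stands still between calls to the robot, and variables do not carry over. Pictures are saved under pics/ and viewed, and the job is handed in when it is done.

```bash
mkdir -p pics; ls
python3 - <<'E'
from workcell import camera, readout
import cv2
for n in ["scene","top"]:
    c=camera(n); cv2.imwrite(f"pics/{n}0.png",c["frame"])
    print(n,{k:v for k,v in c.items() if k!="frame"})
print(readout.read_time())
E
```

```text
pics
scene {'fx': 446.11048735070915, 'fy': 446.11048735070915, 'cx': 284.8089760483383, 'cy': 212.86812718897625, 'xyz': array([1050.81054404,  491.94316185, 1159.24204991]), 'attitude': array([-2.58513482, -0.01173769,  2.35603788])}
top {'fx': 397.93507208028444, 'fy': 397.93507208028444, 'cx': 286.74559117724704, 'cy': 215.35856027069855, 'xyz': array([ 404.74565519,   22.62683365, 1125.12710623]), 'attitude': array([-2.97291551,  0.00822505, -1.54260581])}
0.1
```

View pics/scene0.png

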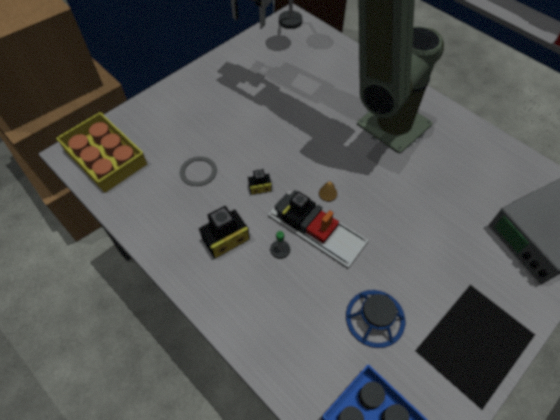

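View pics/top0.png

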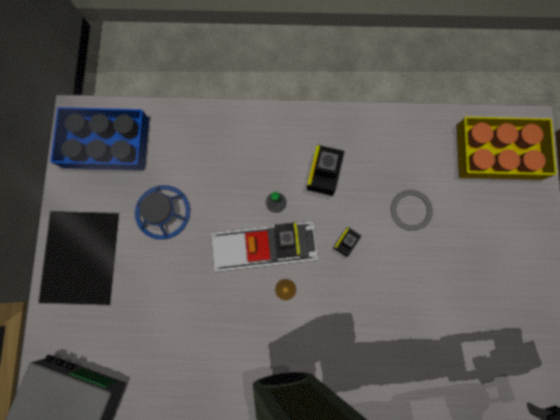

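```bash
cat > h.py <<'E'
import numpy as np, cv2
from scipy.spatial.transform import Rotation as R
from workcell import robot, claw, solve_ik, camera, readout
def ray(c,u,v,z):
    d=R.from_euler('xyz',c['attitude']).apply([(u-c['cx'])/c['fx'],(v-c['cy'])/c['fy'],1])
    return c['xyz']+d*(z-c['xyz'][2])/d[2]
def proj(c,P):
    p=R.from_euler('xyz',c['attitude']).inv().apply(np.atleast_2d(P)-c['xyz'])
    return np.c_[c['fx']*p[:,0]/p[:,2]+c['cx'],c['fy']*p[:,1]/p[:,2]+c['cy']]
E
python3 - <<'E'
import cv2
t=cv2.imread("pics/top0.png")[175:315,195:375]
cv2.imwrite("pics/top0z.png",cv2.resize(t,None,fx=4.4,fy=4.2,interpolation=cv2.INTER_CUBIC))
t=cv2.imread("pics/scene0.png")[155:275,220:380]
cv2.imwrite("pics/scene0z.png",cv2.resize(t,None,fx=5,fy=5,interpolation=cv2.INTER_CUBIC))
E
```

```text
(no output)
```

View pics/top0z.png

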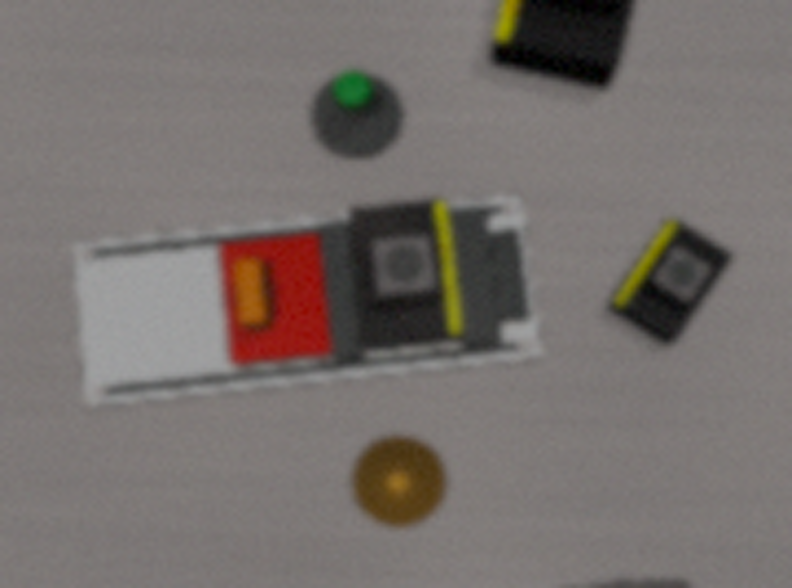

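View pics/scene0z.png

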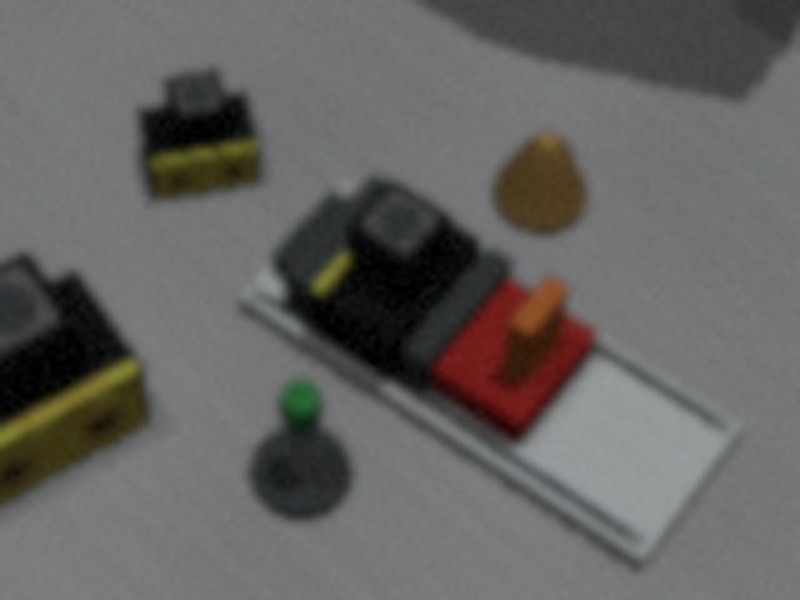

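```bash
cat >> h.py <<'E'
def F(p,P):
    x,y,a=p; P=np.atleast_2d(np.array(P,float)); c,s=np.cos(a),np.sin(a)
    return np.c_[x+c*P[:,0]-s*P[:,1], y+s*P[:,0]+c*P[:,1], P[:,2]]
E
python3 - <<'E'
from h import *
from scipy.optimize import least_squares
ct,cs=camera("top"),camera("scene")
tz=lambda u,v:(u/4.4+195-.4,v/4.2+175-.4)
sz=lambda u,v:(u/5+220-.4,v/5+155-.4)
Pt=[[55,195,15],[55,-95,15],[-55,-95,15],[-55,195,15]]
ut=[tz(76,245),tz(520,198),tz(540,353),tz(88,402)]
Ps=[[55,-95,15],[55,195,15],[-55,195,15]]
us=[sz(242,295),sz(640,552),sz(738,428)]
f=lambda p:np.r_[(proj(ct,F(p,Pt))-ut).ravel(),(proj(cs,F(p,Ps))-us).ravel()]
r=least_squares(f,[430,0,0]); print(r.x,f(r.x).reshape(-1,2).round(1))
for i,(z,P) in enumerate(zip(us,Ps)): print(ray(cs,*z,15))
for z in ut: print(ray(ct,*z,15))
p=r.x
# neck top corners and mic/plug
print("flange ctr pred",F(p,[0,-15,0]))
q=proj(ct,F(p,[[0,-15,110],[0,65,102],[45,-45,65],[-45,-45,65],[45,-15-30+0,65]]))
print((q-[195,175])*[4.4,4.2])
print("mic",ray(ct,*tz(357,117),5),ray(cs,*sz(300,472),5),"plug",ray(ct,*tz(398,480),5))
print("neck", ray(ct,*tz(404,265),110), ray(cs,*sz(402,222),110),"fin",ray(ct,*tz(252,290),105),ray(cs,*sz(540,302),105))
E
```

```text
[5.11576701e+02 4.78981669e+01 1.38723408e-01] [[-0.8 -0.5]
 [ 0.6 -0.7]
 [ 0.9  1.3]
 [-0.4  1.3]
 [-1.5  0. ]
 [-0.2  1.9]
 [ 0.7 -0.6]]
[575.86618673 -35.55410388  15.        ]
[534.24823213 245.04132116  15.        ]
[433.14828192 233.33670087  15.        ]
[537.69273902 246.23619973  15.        ]
[577.17590693 -36.84915873  15.        ]
[473.85848784 -51.24413797  15.        ]
[433.8132589  232.44160774  15.        ]
flange ctr pred [[513.65088456  33.04226693   0.        ]]
[[405.41253042 272.52725217]
 [269.84298592 288.35517622]
 [446.55134713 205.36177697]
 [463.62131656 345.39091659]
 [446.55134713 205.36177697]]
mic [631.89324998  69.8809347    5.        ] [631.48790567  70.54355681   5.        ] plug [388.63838507  36.07322085   5.        ]
neck [519.23919743  35.04791711 110.        ] [517.28455412  36.70662198 110.        ] fin [502.00936879 123.47078039 105.        ] [498.51076814 125.45324499 105.        ]
```

Run:
```python
from h import *
a=.1387
for yaw in [a,a+np.pi/2,a-np.pi/2]:
    for z in [80,300]:
        print(yaw, solve_ik([516,60,z],[np.pi,0,yaw]))
print(readout.read_eef_rot())
robot.movep([500,60,330],[np.pi,0,a-np.pi/2])
c=camera("wrist"); cv2.imwrite("pics/w1.png",c["frame"]); print({k:v for k,v in c.items() if k!="frame"})
print(readout.read_qpos(),readout.read_time(),readout.read_ft_force())
import pickle; pickle.dump(c,open("w1.pkl","wb"))
```

```text
0.1387 None
0.1387 None
1.7094963267948966 [-0.48188618  1.00530023  2.44866315  2.49735985  1.82348975  1.38516288]
1.7094963267948966 None
-1.4320963267948965 None
-1.4320963267948965 None
[-1.57058837e+00  1.44823849e-03 -1.27101844e+00]Traceback (most recent call last):
  File "<stdin>", line 7, in <module>
workcell.MotionError: the arm cannot take that pose within its joint ranges
```

Run:
```python
from h import *
a=.1387
D=lambda y:[-np.pi/2,0,y]
for yaw in [a-np.pi,a+np.pi,a,a+np.pi/2,a-np.pi/2]:
    for z in [80,200]:
        print(round(yaw,2), solve_ik([516,60,z],D(yaw)))
robot.movep([480,60,300],D(a-np.pi/2))
c=camera("wrist"); cv2.imwrite("pics/w1.png",c["frame"]); print({k:v for k,v in c.items() if k!="frame"})
print(readout.read_qpos(),readout.read_time(),readout.read_ft_force(),readout.read_tool_pos(),readout.read_eef_rot())
import pickle; pickle.dump(c,open("w1.pkl","wb"))
```

```text
-3.0 None
-3.0 None
3.28 None
3.28 None
0.14 [-0.05094811  0.21420934  1.78433168  0.          1.14305164 -0.18964811]
0.14 [-0.05094811  0.08246008  1.66769607  0.          1.3914365  -0.18964811]
1.71 [-0.05094811  0.21420934  1.78433168  0.          1.14305164 -1.76044444]
1.71 [-0.05094811  0.08246008  1.66769607  0.          1.3914365  -1.76044444]
-1.43 [-0.05094811  0.21420934  1.78433168  0.          1.14305164  1.38114821]
-1.43 [-0.05094811  0.08246008  1.66769607  0.          1.3914365   1.38114821]
{'fx': 326.04943123002323, 'fy': 326.04943123002323, 'cx': 282.1608423618247, 'cy': 209.8122680254506, 'xyz': array([556.49892435,  68.76642867, 492.18172535]), 'attitude': array([ 2.87505927e+00, -3.16151197e-04, -1.43348425e+00])}
[-5.61397665e-02 -5.59849946e-02  1.60419694e+00 -1.89527779e-04
  1.59383503e+00  1.37721551e+00] 2.7083 [-0.17772551 -0.33845609 -0.60074449] [480.0597814   59.28995956 299.75836475] [-1.57127861e+00 -9.85407160e-05 -1.43335958e+00]
```

View pics/w1.png

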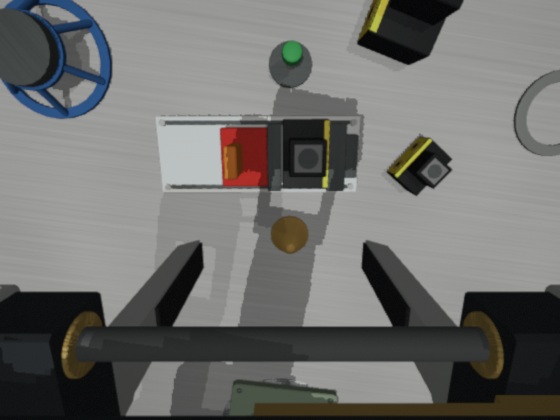

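Run:
```python
import cv2
t=cv2.imread("pics/w1.png")[100:200,150:370]
cv2.imwrite("pics/w1z.png",cv2.resize(t,None,fx=3.6,fy=3.6,interpolation=cv2.INTER_CUBIC))
t=cv2.imread("pics/w1.png")[105:200,270:370]
cv2.imwrite("pics/w1y.png",cv2.resize(t,None,fx=6,fy=6,interpolation=cv2.INTER_CUBIC))
```

```text
(no output)
```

View pics/w1z.png

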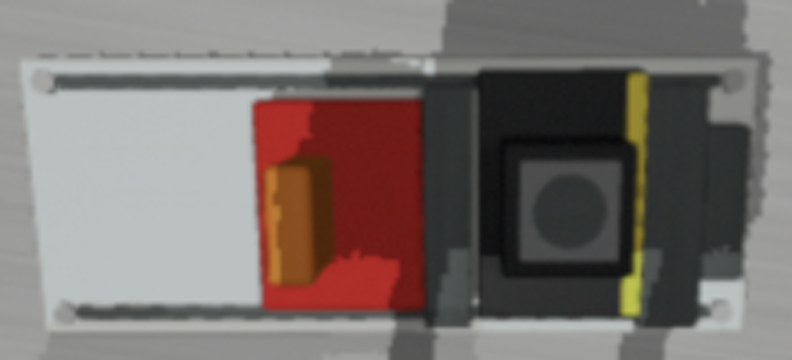

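View pics/w1y.png

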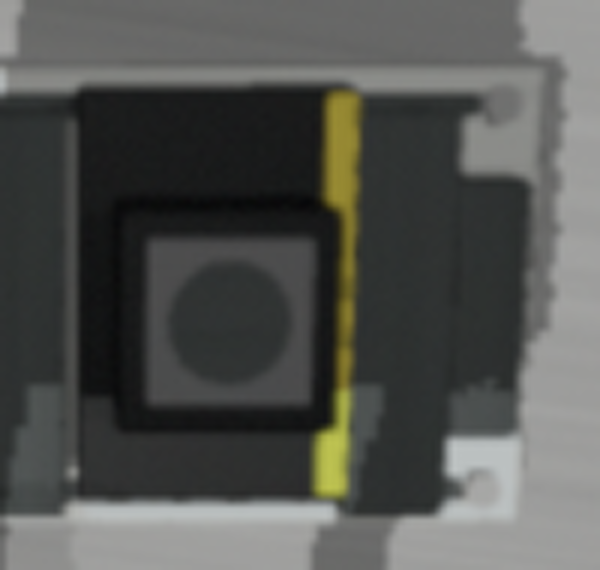

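Run:
```python
from h import *
import pickle
from scipy.optimize import least_squares
c=pickle.load(open("w1.pkl","rb"))
A=lambda L:np.array([[(u+.5)/3.6-.5+150,(v+.5)/3.6-.5+100] for u,v in L])
B=lambda L:np.array([[(u+.5)/6-.5+270,(v+.5)/6-.5+105] for u,v in L])
Pt=[[55,195,15],[55,-95,15],[-55,-95,15],[-55,195,15],[-45,-45,55]]
ut=np.r_[A([(22,60),(757,59),(743,331),(48,331)]),B([(345,514)])]
f=lambda p:(proj(c,F(p,Pt))-ut).ravel()
r=least_squares(f,[510,48,.13]); print("fix",r.x,f(r.x).reshape(-1,2).round(2))
Pb=[[-30,45,65],[30,45,65],[30,-45,65],[-30,-45,65],[-22,22,110],[22,22,110],[22,-22,110],[-22,-22,110]]
ub=B([(80,90),(360,92),(347,497),(80,497),(118,205),(340,205),(335,427),(122,430)])
g=lambda p:(proj(c,F(p,Pb))-ub).ravel()
r2=least_squares(g,[514,33,-1.43]); print("fl",r2.x,g(r2.x).reshape(-1,2).round(2))
x=r2.x;p=r.x
d=np.array(x[:2]-p[:2]);s,k=np.sin(p[2]),np.cos(p[2])
print("flange in fixture",[k*d[0]+s*d[1],-s*d[0]+k*d[1]],x[2]-p[2]+np.pi/2)
# fin top corners
for uv in A([(266,165),(270,283),(281,284),(279,165)]):
    w=ray(c,*uv,105)[:2]-p[:2]; print("fin",k*w[0]+s*w[1],-s*w[0]+k*w[1])
m=ray(c,291,51-0,96)
print(m)
print("finpred",[(np.array(proj(c,F(p,P))[0])-[150,100])*3.6 for P in ([-20,67,105],[20,67,105],[20,83,105],[-20,83,105])])
```

```text
fix [5.11459791e+02 4.62039156e+01 1.39588558e-01] [[-0.95 -0.57]
 [ 1.13 -0.78]
 [ 0.5   0.28]
 [-0.44  0.73]
 [-0.23  0.69]]
fl [519.16380209  33.09504068  -1.42931434] [[-0.83 -1.26]
 [ 0.07 -1.8 ]
 [-0.07  0.78]
 [-0.55  0.96]
 [-0.1   0.08]
 [ 1.27 -0.08]
 [ 0.89  0.95]
 [-0.82  0.61]]
flange in fixture [np.float64(5.805164710167912), np.float64(-14.053272072646152)] 0.001893431269653023
fin 20.0872569131922 84.49851723539493
fin -18.574155795734747 85.08531540965662
fin -18.9191489030398 81.4368821324949
fin 20.07756028281406 80.28110292563223
[632.00627794  69.15352962  96.        ]
finpred [array([323.14646393, 285.8091929 ]), array([318.64328981, 163.84735128]), array([269.33168123, 163.96262009]), array([275.16224684, 285.91988979])]
```

```bash
cat >> h.py <<'E'
p=(511.5,47.0,.1392); a=p[2]
D=lambda y:[-np.pi/2,0,y]
W=lambda x,y,z:F(p,[x,y,z])[0]
def st(): print("t",round(readout.read_time(),2),"F",readout.read_ft_force().round(1),"op",round(readout.read_opening(),3),"tcp",readout.read_tool_pos().round(1))
def toF(w):
    d=np.array(w[:2])-p[:2]; return np.cos(a)*d[0]+np.sin(a)*d[1], -np.sin(a)*d[0]+np.cos(a)*d[1]
E
python3 - <<'E'
from h import *
Y=a-np.pi/2
claw.move_gripper(0.6,25)
robot.movep(W(0,76.5,130),D(Y)); st()
robot.movel(W(0,76.5,76),rate=80); st()
claw.move_gripper(0,25); st()
robot.movel(W(0,76.5+56,76),rate=70); st()
c=camera("wrist"); cv2.imwrite("pics/w2.png",c["frame"])
c=camera("scene"); cv2.imwrite("pics/s2.png",cv2.resize(c["frame"][155:275,220:380],None,fx=4,fy=4))
E
```

```text
t 4.22 F [ 0.6 -0.6  0.3] op 0.598 tcp [502.  122.7 131.2]
t 5.04 F [0.3 0.  0.2] op 0.6 tcp [501.4 122.8  76.4]
t 5.75 F [-0.8  4.1  1.1] op 0.169 tcp [500.9 123.6  76.1]
t 6.7 F [-0.4 -1.1  2.6] op 0.166 tcp [493.1 178.6  76.1]
```

View pics/s2.png

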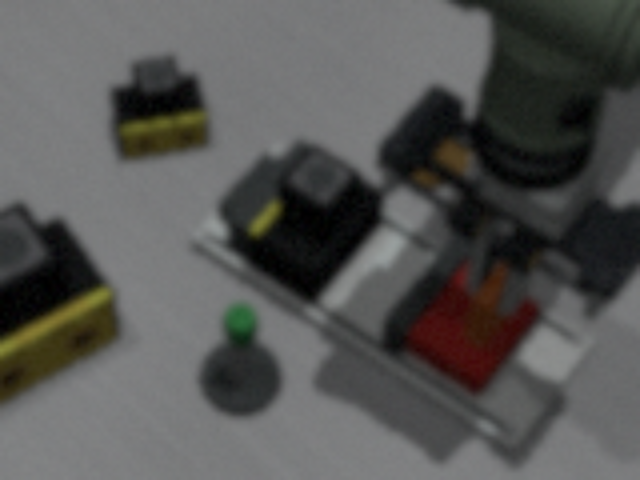

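View pics/w2.png

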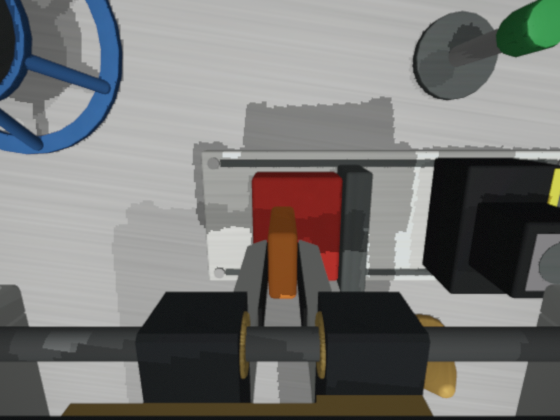

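Run:
```python
from h import *
Y=a-np.pi/2
claw.move_gripper(0.6,25)
robot.movel(W(0,132.5,150),rate=120)
claw.move_gripper(0.9,30)
robot.movep(W(5.8,-14.5,150),D(Y)); st()
c=camera("wrist"); cv2.imwrite("pics/w3.png",c["frame"])
robot.movel(W(5.8,-14.5,84),rate=80); st()
claw.move_gripper(0,35); st()
c=camera("wrist"); cv2.imwrite("pics/w4.png",c["frame"])
```

```text
t 9.62 F [-0.5  0.   0.2] op 0.902 tcp [519.1  33.9 150. ]
t 10.65 F [-0.2  0.1 -0.4] op 0.897 tcp [519.9  33.4  84.5]
t 11.36 F [-1.7  1.7  1.4] op 0.466 tcp [519.3  33.7  84.1]
```

View pics/w4.png

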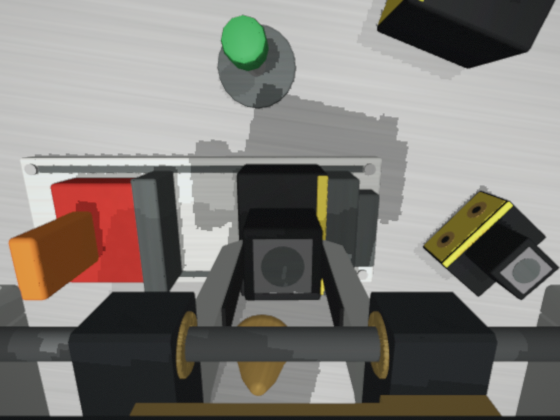

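Run:
```python
from h import *
Y=a-np.pi/2
robot.movel(W(5.8,-13.5,94),rate=50); st()
robot.movel(W(5.8,-10,164),rate=100); st()
robot.movel(W(0,7,164),D(a),rate=40); st()
print(readout.read_eef_rot())
import pickle
c=camera("wrist"); cv2.imwrite("pics/w5.png",c["frame"]);pickle.dump(c,open("w5.pkl","wb"))
c=camera("top"); cv2.imwrite("pics/t5.png",cv2.resize(c["frame"][175:315,195:375],None,fx=4,fy=4))
```

```text
t 11.76 F [-0.4 -0.1 -2.9] op 0.465 tcp [519.3  34.3  94.2]
t 12.61 F [ 0.3 -0.5 -2.8] op 0.465 tcp [518.   37.9 163.3]
t 14.32 F [-0.3  0.2 -2.5] op 0.462 tcp [510.5  53.9 163.8]
[-1.57075058e+00  2.82376653e-04  1.38779789e-01]
```

View pics/w5.png

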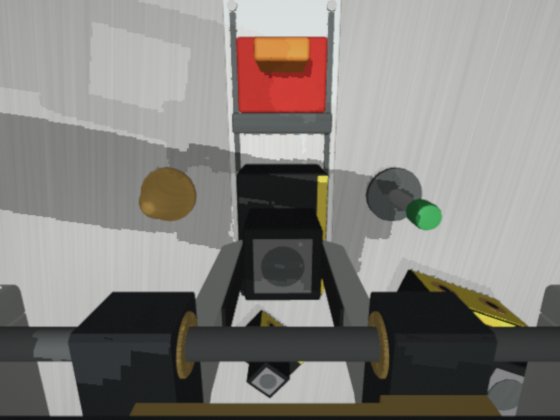

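View pics/t5.png

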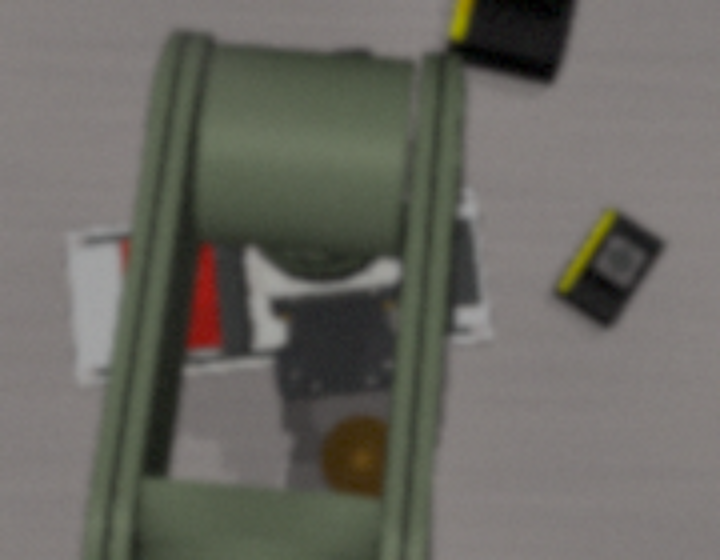

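Run:
```python
from h import *
import pickle
c=pickle.load(open("w5.pkl","rb"))
print(c['xyz'],c['attitude'])
dz=163.8-84.1
for y in (4,7,10):
    f=F((*W(0,y,0)[:2],a),[[-30,45,15+dz],[30,45,15+dz],[-30,45,65+dz],[30,45,65+dz],[22,-22,110+dz],[-22,-22,110+dz],[22,22,110+dz]])
    print(y,proj(c,f).round(1).tolist())
print("fixedjaw/rail",proj(c,F(p,[[55,195,15],[-55,195,15],[45,-45,55],[45,80,55],[-45,80,55],[20,140,105],[-20,140,105]])).round(1).tolist())
t=c['frame'][150:320,220:350]; cv2.imwrite("pics/w5z.png",cv2.resize(t,None,fx=3.5,fy=3.5,interpolation=cv2.INTER_CUBIC)*1)
t=np.clip(c['frame'][150:320,220:350].astype(float)*2.5,0,255).astype('uint8'); cv2.imwrite("pics/w5z.png",cv2.resize(t,None,fx=3.5,fy=3.5,interpolation=cv2.INTER_CUBIC))
```

```text
[500.52836207 128.5418002  356.23487103] [2.87532521e+00 3.11732594e-04 1.38558207e-01]
4 [[244.3, 164.0], [319.2, 163.9], [235.7, 173.7], [327.6, 173.7], [319.9, 302.0], [243.2, 302.1], [322.4, 229.2]]
7 [[244.1, 160.2], [319.3, 160.2], [235.5, 169.2], [327.7, 169.1], [320.1, 297.4], [243.1, 297.4], [322.5, 223.9]]
10 [[244.0, 156.4], [319.4, 156.4], [235.3, 164.5], [327.9, 164.5], [320.2, 292.7], [242.9, 292.7], [322.7, 218.6]]
fixedjaw/rail [[341.6, -6.3], [221.8, -6.2], [327.2, 253.6], [332.2, 123.5], [231.4, 123.6], [310.3, 35.0], [252.9, 35.0]]
```

View pics/w5z.png

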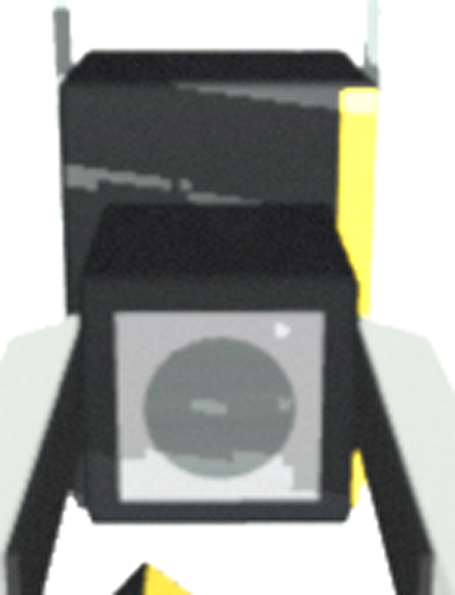

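Run:
```python
from h import *
robot.movel(W(0,8,100),D(a),rate=80); st()
robot.movel(W(0,8,86),rate=40); st()
for z in np.arange(85.5,82.4,-.5):
    robot.movel(W(0,8,z),rate=15); f=readout.read_ft_force(); print(z,f.round(1),readout.read_tool_pos().round(1))
    if f[2]>1.5: break
c=camera("scene"); cv2.imwrite("pics/s6.png",cv2.resize(c["frame"][155:275,220:380],None,fx=4,fy=4))
import pickle
c=camera("wrist"); cv2.imwrite("pics/w6.png",c["frame"]);pickle.dump(c,open("w6.pkl","wb"))
st()
```

```text
t 15.38 F [-0.4 -0.  -2.6] op 0.468 tcp [511.1  54.9 100.6]
t 15.88 F [ 0.3  0.7 -4.3] op 0.46 tcp [510.1  54.9  85.6]
85.5 [-0.2 -0.  -3.1] [510.6  54.9  85.7]
85.0 [-1.   0.2 -3.3] [510.4  54.9  85. ]
84.5 [ 0.6 -0.3 -3.2] [510.4  54.9  84.5]
84.0 [ 0.5 -1.3 -2.5] [510.5  54.9  84.1]
83.5 [-2.1  0.5  3.2] [510.5  54.9  84. ]
t 17.23 F [-2.1  0.9  3.6] op 0.463 tcp [510.5  54.9  84. ]
```

View pics/w6.png

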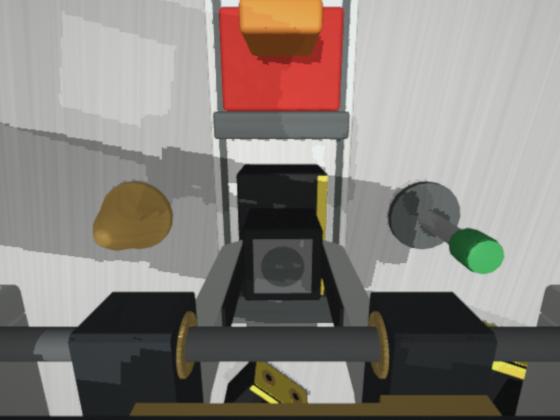

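View pics/s6.png

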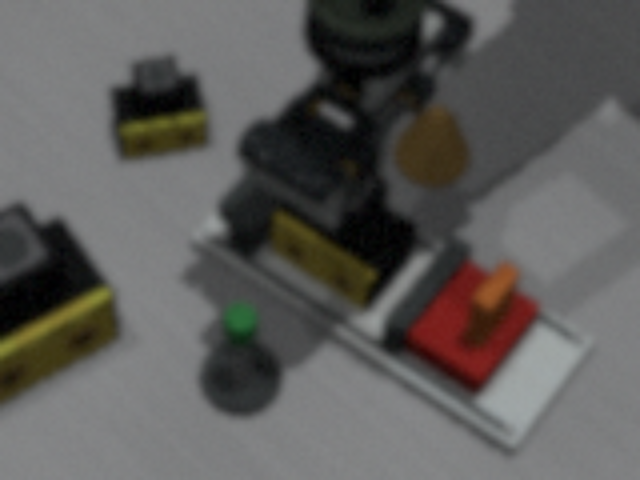

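Run:
```python
from h import *
Y=a-np.pi/2
claw.move_gripper(0.7,25); st()
robot.movel(W(0,8,170),rate=100)
c=camera("wrist"); cv2.imwrite("pics/w7.png",c["frame"])
robot.movep(W(0,132.5,150),D(Y)); claw.move_gripper(0.6,25); st()
robot.movel(W(0,132.5,76),rate=80)
claw.move_gripper(0,30); st()
robot.movel(W(0,113,76),rate=60); st()
```

```text
t 17.78 F [0.1 0.9 0.6] op 0.699 tcp [510.5  54.9  83.5]
t 20.83 F [-0.5  0.3 -0. ] op 0.601 tcp [493.2 178.1 150.1]
t 22.62 F [ 0.1  1.  -0.5] op 0.171 tcp [493.1 178.3  76. ]
t 23.09 F [-0.7  0.3  0.2] op 0.165 tcp [495.9 158.5  76. ]
```

View pics/w7.png

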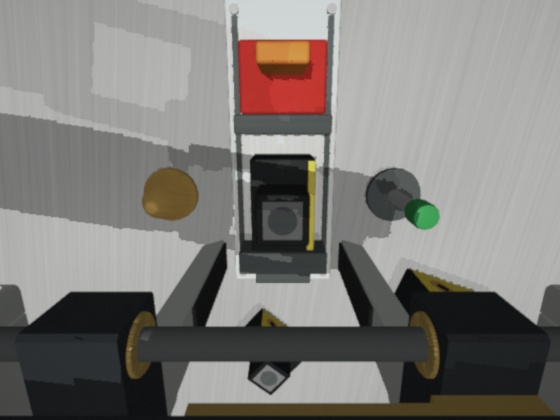

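Flange stands square on the rail, yellow to the mic (face at u≈312), free of both jaws. Now I close in small steps, watching the force.

Run:
```python
from h import *
ey=np.array([-np.sin(a),np.cos(a),0])
for y in np.arange(112,98,-.75):
    robot.movel(W(0,y,76),rate=20); f=readout.read_ft_force()@ey; print(y,round(f,1),np.round(toF(readout.read_tool_pos())[1],1))
    if f>14: break
robot.pause(.3); st()
c=camera("wrist"); cv2.imwrite("pics/w8.png",c["frame"])
```

```text
112.0 2.6 112.4
111.25 4.3 111.9
110.5 4.5 111.2
109.75 5.7 110.5
109.0 4.9 109.7
108.25 5.6 109.0
107.5 5.9 108.2
106.75 6.3 107.5
106.0 5.6 106.7
105.25 6.5 106.2
104.5 8.6 106.2
103.75 10.7 106.2
103.0 12.1 106.2
102.25 14.1 106.3
t 26.89 F [-1.  13.6  0.9] op 0.165 tcp [496.8 152.2  76.1]
```

View pics/w8.png

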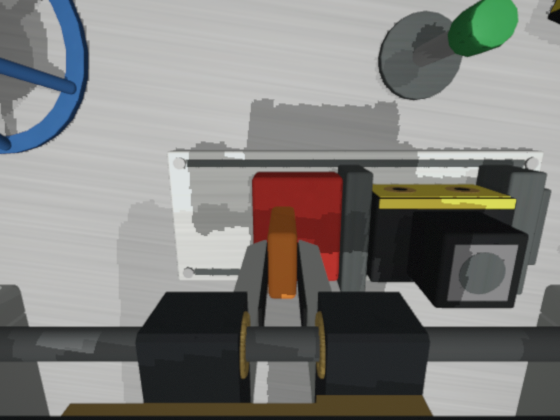

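Run:
```python
from h import *
import pickle
claw.move_gripper(0.6,25); st()
q=readout.read_tool_pos()
robot.movel([q[0],q[1],150],rate=100)
robot.movep(W(-30,60,290),D(a-np.pi/2)); st()
c=camera("wrist"); cv2.imwrite("pics/w9.png",c["frame"]);pickle.dump(c,open("w9.pkl","wb"))
cv2.imwrite("pics/w9z.png",cv2.resize(c['frame'][90:230,140:380],None,fx=3.3,fy=3.3,interpolation=cv2.INTER_CUBIC))
c=camera("scene"); cv2.imwrite("pics/s9.png",c["frame"])
```

```text
t 27.73 F [-0.4  0.4  0.9] op 0.602 tcp [497.3 148.1  76. ]
t 29.27 F [ 0.4  0.  -0.6] op 0.603 tcp [472.8 102.3 288.4]
```

View pics/w9z.png

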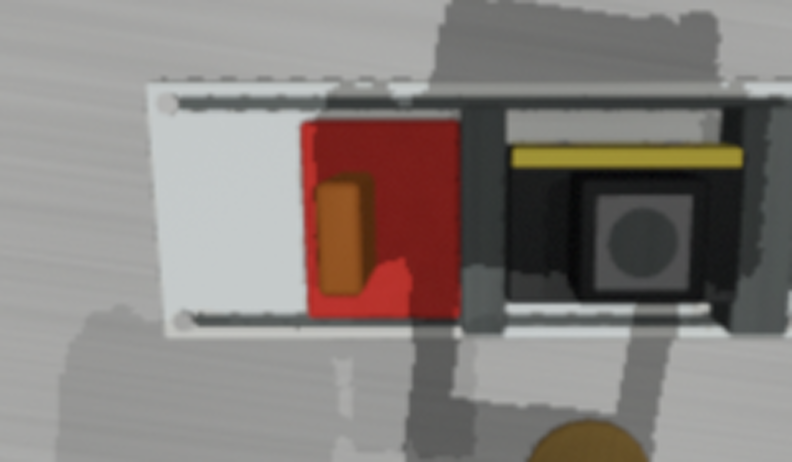

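View pics/s9.png

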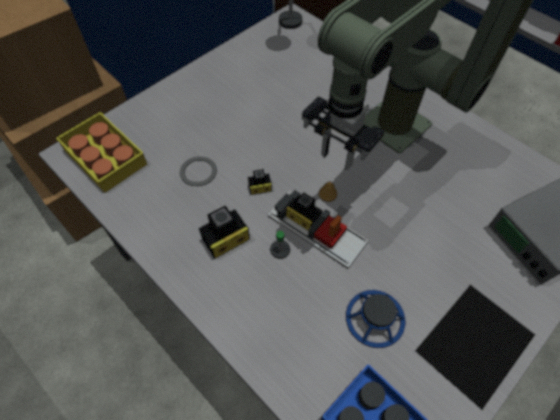

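Run:
```python
from h import *
import pickle
from scipy.optimize import least_squares
c=pickle.load(open("w9.pkl","rb"))
A=lambda L:np.array([[(u+.5)/3.3-.5+140,(v+.5)/3.3-.5+90] for u,v in L])
Pb=[[-30,45,65],[30,45,65],[30,-45,65],[-30,-45,65]]
ub=A([(508,301),(511,146),(743,146),(742,301)])
g=lambda q:(proj(c,F(q,Pb))-ub).ravel()
r=least_squares(g,[511,47,a]); print(r.x,toF(r.x),r.x[2]-a,g(r.x).round(1))
print((proj(c,F(p,[[45,-45,55],[-45,-45,55],[45,-45,15]]))-[140,90])*3.3)
ut=A([(148,84),(166,336)]); print((proj(c,F(p,[[55,195,15],[-55,195,15]]))-ut).round(1))
```

```text
[5.12223346e+02 4.64566144e+01 1.46373580e-01] (np.float64(0.6409545278466858), np.float64(-0.6384945683638714)) 0.007173580364419618 [ 0.2  0.6 -0.7 -0.1  1.5 -0.6 -1.   0.1]
[[741.69535436 104.03519788]
 [726.84826646 334.83968052]
 [718.33898335 103.65471807]]
[[-1.5 -1.2]
 [-0.9  1. ]]
```

Run:
```python
import cv2
a=cv2.imread("pics/w9.png")
cv2.imwrite("pics/w9y.png",cv2.resize(cv2.convertScaleAbs(a[100:210,270:400],alpha=1.8),None,fx=5,fy=5,interpolation=cv2.INTER_CUBIC))
```

```text
(no output)
```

View pics/w9y.png

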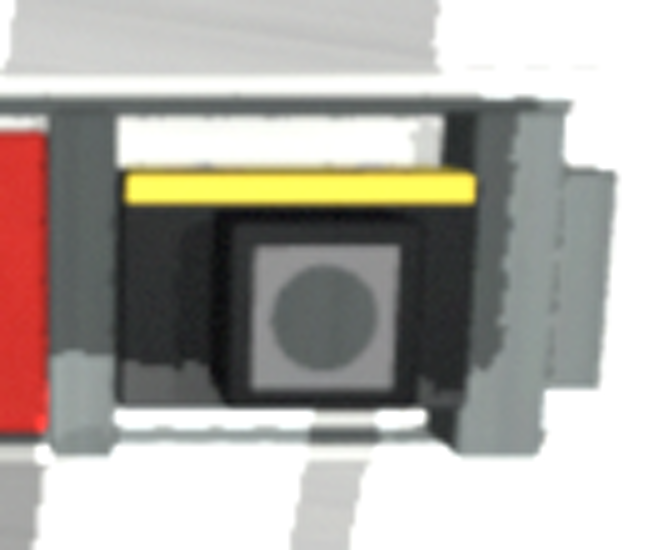

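Run:
```python
from h import *
robot.hand_in(); print(readout.read_time())
```

```text
the job is handed in; nothing more can be done
the job is handed in; nothing more can be done
```

The flange is turned and clamped as asked, and the job is handed in; the clock read about 29 s just before.

**What I did:**
- I pulled the sliding jaw open by its orange fin, by about 55 mm.
- I gripped the flange by its neck, lifted it, and turned it a quarter turn so the yellow face looks at the microphone.
- I lowered it in small steps until it touched the rail, at about 6 N change in wrist force, and released it. It sat a few mm clear of the fixed jaw.
- I slid the jaw up, which pushed the flange the last few mm. It stopped moving while the force rose from about 6 N to 14 N. I then released the fin and backed the arm well away.

**Last checks:**
- **Flange position:** it is about 0.6 mm off the rail's centreline and about 0.4° off square by the image fit, both within the measuring error. The wrist image shows both narrow ends against the jaws.
- **Bystanders:** the robot never touched the plug, basket or gasket, and they looked unmoved in the scene image.
- **Disagreements:** pixel fits left residuals of 1–2 px, because edges appeared slightly shrunken. The hard stop came about 1 mm from where the fixture fit predicted. No check failed.

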